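# Lock the index disc of the carving stand

### The arm

A 7-joint arm with a two-finger parallel gripper is mounted at the origin on the work surface. World frame = base frame: x ahead of the robot, y to its left, z up, the work surface at z = 0. Lengths are in m, angles in rad, forces in N, time in s.
With the tool pointing down it reaches from about 0.425 to 0.95 m from the base axis. Payload 4.7 kg.
Tool frame: the origin (TCP) lies between the finger pads; the fingertips stand 25 mm ahead of it and the grasp point (between the pads) lies 6 mm ahead of it; x points along the fingers, z is the direction in which the jaws open and shut, and the axes are right-handed (so a half turn about x gives the same grasp; the last joint's range is limited). The gripper opens to 85 mm and grips with 20 to 120 N. Pads are 22 mm wide; open, the fingers measure 114 mm over their backs; the gripper's body (76 mm by 85 mm) begins 54 mm behind the grasp point. The pads swing forward as they close: fully open they stand 13 mm farther back than shut.
Start: joints at [-1.144, 0.469, -0.049, 1.532, 0.024, 1.141, -0.082], TCP at [0.297, 0.606, 0.256] pointing down, gripper open.
Joint ranges: [-2.59, 2.59], [-0.33, 1.99], [-1.39, 1.29], [0.1, 2.45], [-1.04, 4.18], [0.21, 1.99], [-2.66, 2.66]. Speed limits (rad/s): [2.57, 2.57, 3.14, 3.14, 3.14, 3.14, 3.14].

### API

Orientations are given as a 3x3 rotation matrix whose columns are the frame's x, y, z axes.
In Python, from rig import * gives the robot as it stands. Calls block until the motion is done:
- movep(position, orientation): joint-space move of the TCP to a pose.
- move_l(position, attitude=None, feed=0.15, until_force=None): straight line of the TCP; attitude=None keeps the orientation; feed is the mean speed in m/s. With until_force (N) it stops when the force on the tool has changed by that much, and returns True; else False.
- move_joints(angles): joint-space move.
- command_gripper(opening, newtons=None): finger opening in m; newtons is the grip in N (None keeps the last); returns when the fingers have stopped.
- sleep(seconds).
- inverse_kinematics(position, orientation): joint angles nearest the present ones, or None.
- sense(): the state.
- camera(name): name is "scene" or "top" or "wrist"; returns (picture, depth): 480x640x3 uint8, red, green, blue; 480x640 float32, m along the optical axis (not along the pixel's ray), 0 where there is no reading.
- camera_params(name): a dict with "K" (3x3 intrinsics, pixels), "position" and "rotation" of the camera in the world; the wrist camera has in their place "tool_from_camera" (4x4, takes a point from camera to tool coordinates, whose origin is the TCP and whose axes are the tool frame's). Camera axes: x right, y down, z forward; pixel columns grow to the right and rows downward; lengths in m; the calibration is good to about 2 mm. A picture is of the moment at which its call begins: read the wrist's pose just before it. camera_params takes no time and is no camera call.
A pose or a line that the arm cannot do raises Unreachable and nothing moves.
- finish_job(): hands the job in, once; it reports no verdict.
The state is a dict: "time_s": time; "joint_pos": joint angles; "qd": joint speeds; "joint_efforts": joint torques, N m; "position": TCP position; "tcp_rot": TCP orientation; "wrist_force": force on the tool from outside, world axes, zero at the start; "ft_torque": the same for the moment, N m; "finger_gap": finger opening in m.
Only numpy, scipy, OpenCV 4.12 (cv2) and the standard library are available. Lean on these libraries where they do the work, as an engineer would, in place of code of your own. Each camera call takes 0.05 s, during which the arm holds its last target.

### The job

Lock the carving stand: with a fingertip against the wooden finger post, turn the metal disc until its red-edged slot faces the steel lock bar, then push the bar's orange plate so that the bar slides fully home in the slot, and take the hand away. Only push: do not grip the post or the plate, leave the bowl standing in the middle of the disc, and leave the other things on the bench where they are.

Things in the scene. Friction and masses are not known exactly. Their poses are not given: they have to be found in the camera images.
- stand: indexing stand, screwed down: plywood base board 230 (x) by 410 mm (y), 20 mm thick, from y = +110 to -300 mm. Origin: on the bench under the disc's axis; z up. The lock bar lies along the stand's -y direction (at x = 0) and slides towards +y, to the disc, through a green guide (x = +-25 mm, y = -170 to -118 mm, 62 mm high)
- index_disc (a joint): angle (rad) of the grey metal index disc about the vertical axis through the stand's origin, positive anticlockwise from above; turns either way without stops and stays where left (stiff: about 2 N at the post). The slot faces the bar at 0 and at a whole turn (6.283); it starts at 0.8 to 5.5. Disc 190 mm across, 20 mm thick, upper face 46 mm above the bench
- slot_mouth (a point): centre of the mouth of the disc's only slot, on the rim 95 mm from the axis, at the upper face. The slot is 22 mm wide, 45 mm deep, open at the rim with bevelled corners, painted red along both sides; it lies diametrically opposite the post
- gate (a point): fixed point of the stand on the rim circle, on the bar's centre line (stand y = -95 mm, 46 mm above the bench): slot_mouth is here when the slot faces the bar
- post_top (a point): centre of the top of the wooden finger post: round, 20 mm diameter with a brass foot 28 mm wide and 6 mm high, standing on the disc 75 mm from its axis, from 46 up to 98 mm above the bench (turns with the disc)
- lock_bar (a joint): travel (m) of the steel lock bar towards the disc: 0 fully back, 0.055 home against its stop; starts at 0 to 0.008. Stays where left; takes about 3 N. 18 mm wide, its tip tapered to 8 mm; at 0 the tip is 20 mm short of the rim, at 0.055 it is 35 mm inside the slot. If the slot is not in front of it the bar jams on the rim
- push_plate (a point): centre of the rear face of the bar's orange push plate, 65 mm above the bench; push here along the stand's +y. The plate is upright, 46 mm wide, 14 mm thick, from 24 to 86 mm above the bench; at travel 0 its rear face is at stand y = -244 mm. The space behind it is free
- bar_tip (a point): tip of the lock bar, upper edge
- disc_center (a point): point on the disc's axis, on the cork pad's top (49 mm above the bench, 84 mm wide)
- bowl: pale turned wooden bowl, 84 mm across, 42 mm high, standing loose on the cork pad in the middle of the disc, origin at the centre of its foot; it may turn with the disc
- chuck_key: steel T-handled chuck key, 60 mm long, lying on the stand's base board beside the guide
- wax_jar: amber wax jar with a brass-coloured lid, 50 mm across, 40 mm high, standing on the base board on the other side of the guide
- mallet: dark round carver's mallet standing on its head, 80 mm across, 200 mm high
- spindle: small pale turned spindle standing upright, 52 mm across, 110 mm high
- gouge: turning gouge with wooden handle lying on the bench, 260 mm long, 27 mm high; origin near its brass ferrule
- sanding_block: cork sanding block, 110 x 66 x 25 mm, lying on the bench
- brush: dust brush lying on the bench
There are look-alikes about, which are no part of the job. Leave any black, green or purple look-alike of the bowl alone.

How it is judged:
On the way, in this order (a step that is already met when the one before it is completed fails the run):
1. the slot faces the bar (slot mouth within 10 mm of the gate point) with the bar still back (travel under 30 mm) (horizontal distance between slot_mouth and gate below 0.01 m and value of joint lock_bar below 0.03 m), for 0.2 s.
2. the bar is pushed home through the slot (travel over 51 mm of 55) (value of joint lock_bar above 0.051 m), for 0.2 s.
At the end, for the whole second after the job is handed in: The lock bar is home (travel at least 51 of 55 mm) in the slot, the slot mouth is within 6 mm of the gate point, bar and disc are at rest, the bowl stands upright within 20 mm of the disc's middle, and the other loose things are within 30 mm of where they began (value of joint lock_bar above 0.051 m and horizontal distance between slot_mouth and gate below 0.006 m and distance between bowl and disc_center below 0.02 m and angle between bowl's own z axis and vertical below 0.2 rad and velocity of joint lock_bar between -0.005 and 0.005 m/s and velocity of joint index_disc between -0.02 and 0.02 rad/s and distance of each of chuck_key, wax_jar, mallet, spindle, gouge, sanding_block, brush from where it was at the start of the episode below 0.03 m); the robot touches nothing.
It fails at once if the finger post is pinched (fingers press on both of its sides at once) (contact force between each of index_disc_c4, index_disc_c5 and the fingers above 0.5 N).
It fails at once if the push plate is pinched (fingers press on its front and rear halves at once) (contact force between each of lock_bar_c1, lock_bar_c2 and the fingers above 0.5 N).
It fails at once if the bowl is lifted, tipped or shifted more than 20 mm off the middle of the disc (distance between bowl and disc_center above 0.02 m or angle between bowl's own z axis and vertical above 0.3 rad).
It fails at once if another loose thing is lifted or moved by more than 30 mm (distance of any of chuck_key, wax_jar, mallet, spindle, gouge, sanding_block, brush from where it was at the start of the episode above 0.03 m).
It fails at once if the mallet or the spindle is knocked over (angle between any of mallet, spindle's own z axis and vertical above 0.5 rad).
It also fails if it takes over 64 s, if anything falls off the work surface, if the arm or the gripper's body presses on something with over 40 N, if the wrist force passes 120 N, or if a joint passes its speed limit or range.

## Working session

There is one attempt and no reset: what is moved stays moved. The work goes in short steps, each a Python script; the robot and the scene stay as the last script left them, time stands still between calls to the robot, and variables do not carry over. Pictures are saved under pics/ and viewed, and the job is handed in when it is done.

```bash
mkdir -p pics; python3 - <<'E'
from rig import *
import cv2,pickle
s=sense();print(s)
for n in ("scene","top","wrist"):
    p,d=camera(n);cv2.imwrite(f"pics/a_{n}.png",p[:,:,::-1]);pickle.dump((p,d,camera_params(n)),open(f"{n}.pkl","wb"))
    print(camera_params(n))
E
```

```text
{'time_s': 0.0, 'joint_pos': array([-1.14391183,  0.46947375, -0.04859806,  1.53369606,  0.02412034,
        1.14098025, -0.08226513]), 'qd': array([ 0.00064659, -0.00144648,  0.00039321,  0.00182974, -0.00177402,
       -0.00055019, -0.00015763]), 'joint_efforts': array([-6.59661646e-05, -5.10305250e+01, -4.69733344e-02, -2.37709451e+01,
        1.05581403e-02,  7.42718170e-03, -6.81288540e-06]), 'position': array([0.2968703 , 0.60562043, 0.2552387 ]), 'tcp_rot': array([[-7.87000766e-04, -8.97950280e-01,  4.40096211e-01],
       [-1.80703263e-03,  4.40096905e-01,  8.97948466e-01],
       [-9.99998058e-01, -8.85820802e-05, -1.96898205e-03]]), 'wrist_force': array([ 0.63255538,  0.26387378, -0.30358039]), 'ft_torque': array([-0.00763725,  0.00062108,  0.01024193]), 'finger_gap': 0.08546042187955642}
{'K': array([[543.57614092,   0.        , 318.97283266],
       [  0.        , 543.57614092, 232.67504671],
       [  0.        ,   0.        ,   1.        ]]), 'position': array([ 1.4437091 , -0.05552473,  1.09043833]), 'rotation': array([[ 0.08434067,  0.72988151, -0.67835067],
       [ 
[... 323 characters left out ...]
y([[ 1.07880116e-02, -9.83910176e-01,  1.78337836e-01],
       [-9.99941721e-01, -1.06893007e-02,  1.51437948e-03],
       [ 4.16293375e-04, -1.78343780e-01, -9.83968151e-01]])}
{'K': array([[332.23135142,   0.        , 319.27161382],
       [  0.        , 332.23135142, 246.63769688],
       [  0.        ,   0.        ,   1.        ]]), 'tool_from_camera': array([[-1.80330201e-03, -2.65852765e-01,  9.64011958e-01,
        -1.17456347e-01],
       [-4.13586970e-04, -9.64013245e-01, -2.65853894e-01,
         6.71645423e-02],
       [ 9.99998289e-01, -8.78117647e-04,  1.62845379e-03,
         1.33507699e-03],
       [ 0.00000000e+00,  0.00000000e+00,  0.00000000e+00,
         1.00000000e+00]])}
```

View pics/a_scene.png

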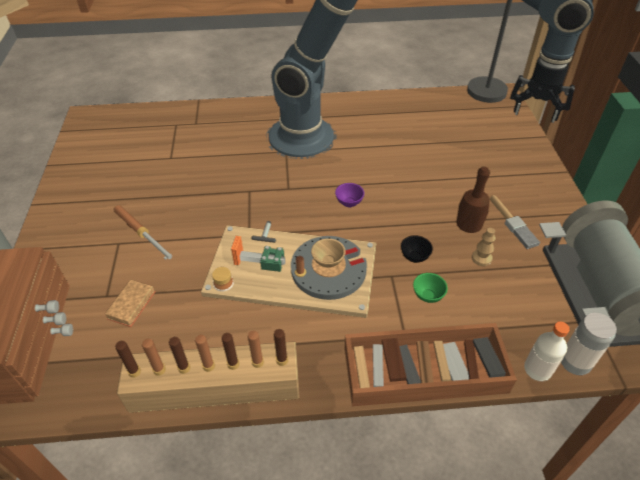

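View pics/a_top.png

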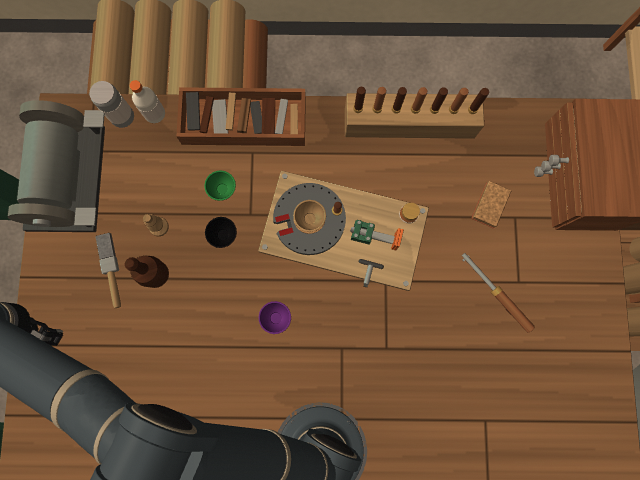

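The top view shows the disc at (309,218), its red slot at about (283,226), the post at (337,209), the green guide at (364,232) and the orange plate at (398,239). The slot is roughly half a turn away from the bar.

```bash
cat > h.py <<'E'
import numpy as np,cv2,pickle
def ray(c,uv,z):
    K,R,p=c["K"],c["rotation"],c["position"]
    d=R@np.linalg.solve(K,np.array([uv[0],uv[1],1.0])); t=(z-p[2])/d[2]; return p+t*d
def proj(c,P):
    q=c["rotation"].T@(np.asarray(P)-c["position"]); q=c["K"]@q; return q[:2]/q[2]
E
python3 - <<'E'
from h import *
p,d,c=pickle.load(open("top.pkl","rb"))
cv2.imwrite("pics/b.png",cv2.resize(p[160:300,250:440,::-1],None,fx=4.2,fy=4.2,interpolation=cv2.INTER_CUBIC))
h=cv2.cvtColor(p,cv2.COLOR_RGB2HSV).astype(int);H,S,V=h[...,0],h[...,1],h[...,2]
roi=np.zeros(H.shape,bool);roi[165:295,255:435]=1
for n,m,z in (("red",((H<5)|(H>174))&(S>170)&(V>90),.046),("orange",(H>5)&(H<14)&(S>190)&(V>150),.086),("green",(H>60)&(H<90)&(S>80),.062),("grey",(S<70)&(V>60)&(V<150),.046)):
    m=(m&roi).astype(np.uint8)
    k,l,st,ce=cv2.connectedComponentsWithStats(m)
    for i in range(1,k):
        if st[i,4]>25:print(n,st[i],ce[i],ray(c,ce[i],z).round(4))
E
```

```text
red [275 214  14   8  63] [281.85714286 217.49206349] [0.5871 0.1045 0.046 ]
red [279 228  14   8  65] [285.6        231.32307692] [0.5503 0.094  0.046 ]
orange [392 229  11  19 104] [397.46153846 237.39423077] [ 0.5295 -0.1898  0.086 ]
green [351 220  23  24 255] [362.15686275 231.80784314] [ 0.5479 -0.1033  0.062 ]
grey [ 273  183   73   71 2660] [310.49849624 218.36766917] [0.5855 0.0298 0.046 ]
grey [360 228   7   8  39] [362.82051282 231.53846154] [ 0.5519 -0.1065  0.046 ]
grey [371 231  23  12 166] [382.3313253  236.71686747] [ 0.5388 -0.157   0.046 ]
grey [359 260  23  27 120] [369.09166667 270.05833333] [ 0.4513 -0.122   0.046 ]
```

View pics/b.png

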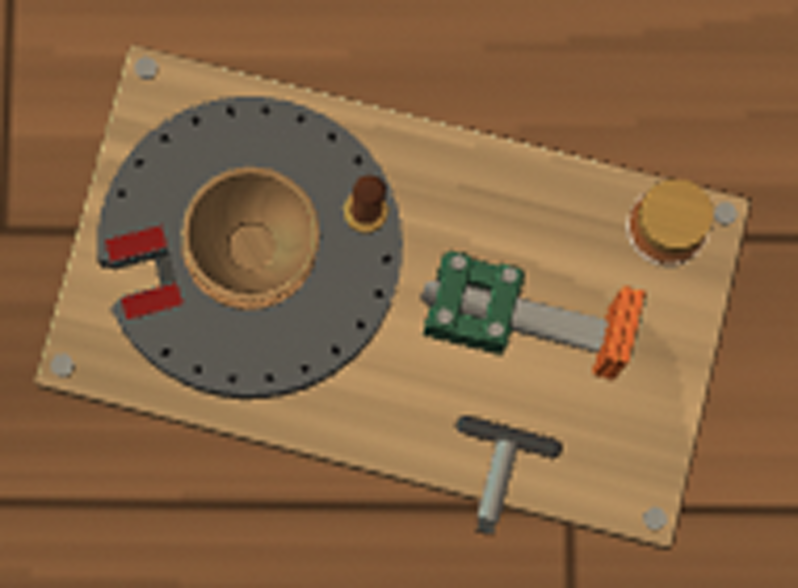

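```bash
python3 - <<'E'
from h import *
p,d,c=pickle.load(open("top.pkl","rb"))
px=[(130,46),(750,200),(670,547),(38,382)]
C=np.array([ray(c,(250+(u+.5)/4.2-.5,160+(v+.5)/4.2-.5),.02)[:2] for u,v in px])
# stand coords: far-left in image: y=+110 ; 
L=np.array([[115,110],[115,-300],[-115,-300],[-115,110]])/1e3
A=L-L.mean(0);B=C-C.mean(0)
th=np.arctan2((A[:,0]*B[:,1]-A[:,1]*B[:,0]).sum(),(A*B).sum());R=np.array([[np.cos(th),-np.sin(th)],[np.sin(th),np.cos(th)]])
o=C.mean(0)-R@L.mean(0);print("board th",th,np.degrees(th),"o",o,"res",(C-(L@R.T+o)).round(4).tolist())
# disc rim
h=cv2.cvtColor(p,cv2.COLOR_RGB2HSV).astype(int);H,S,V=h[...,0],h[...,1],h[...,2]
m=((S<75)&(V>70)&(V<150)) | (((H<5)|(H>174))&(S>170)&(V>90)); r=np.zeros_like(m);r[180:258,270:350]=1
m=(m&r).astype(np.uint8);k,l,st,_=cv2.connectedComponentsWithStats(m)
i=1+st[1:,4].argmax();cn=np.vstack(cv2.findContours((l==i).astype(np.uint8),0,1)[0])[:,0]
P=np.array([ray(c,q,.046)[:2] for q in cv2.convexHull(cn)[:,0].astype(float)])
(cx,cy),rr=cv2.minEnclosingCircle(P.astype(np.float32));print("disc",cx,cy,rr)
red=np.array([[.5871,.1045],[.5503,.094]]);
for oo in (o,np.array([cx,cy])):
  v=red.mean(0)-oo; print("slot dir stand ang",np.degrees(np.arctan2(*(R.T@v)[::-1])),np.linalg.norm(v))
post=ray(c,(250+369/4.2,160+186/4.2),.098)[:2];print("post",post, R.T@(post-o), np.linalg.norm(post-o))
for n,q,z in(("orange",(397.5,237.4),.086),("guide",(362.2,231.8),.062)):
  print(n,R.T@(ray(c,q,z)[:2]-o))
E
```

```text
board th -0.24347206827912501 -13.949921941714871 o [0.58692306 0.03364077] res [[-0.0019, -0.0003], [-0.0007, 0.0016], [0.0011, 0.0016], [0.0015, -0.0029]]
disc 0.5874266624450684 0.03423598036170006 0.09503772854804993
slot dir stand ang 119.47263673844785 0.06809295646477044
slot dir stand ang 120.01845846776402 0.06765730290117088
post [ 0.61053016 -0.03914567] [ 0.04045775 -0.06494869] 0.07651902927871793
orange [-0.0018742  -0.23084184]
guide [-0.00485268 -0.14241392]
```

```bash
cat >> h.py <<'E'
TH=-0.2435;O=np.array([.5872,.0340])
RS=np.array([[np.cos(TH),-np.sin(TH)],[np.sin(TH),np.cos(TH)]])
def W(x,y,z): return np.array([*(O+RS@np.array([x,y])),z])
def ori(yd,s=1): # tool down, tool y along stand direction yd
    y=np.array([*(RS@(s*np.asarray(yd,float))),0]);x=np.array([0,0,-1.]);return np.column_stack([x,y,np.cross(x,y)])
def pose(phi,gap,z,r=.075,s=1):
    t=np.array([-np.sin(phi),np.cos(phi)]);P=r*np.array([np.cos(phi),np.sin(phi)])-t*gap
    return W(*P,z),ori(t,s)
E
python3 - <<'E'
from rig import *
from h import *
for s in (1,-1):
  for ph in range(-58,100,25):
    q=inverse_kinematics(*pose(np.radians(ph),.021,.095,s=s));print(s,ph,None if q is None else np.round(q,2))
  print(inverse_kinematics(W(0,-.29,.09),ori((0,1),s)),inverse_kinematics(W(0,-.29,.25),ori((0,1),s)))
E
```

```text
1 -58 [-0.45  0.59  0.62  1.91 -0.47  0.79 -0.83]
1 -33 [-0.42  0.62  0.58  1.83 -0.45  0.83 -0.43]
1 -8 [-0.41  0.65  0.53  1.76 -0.42  0.85 -0.07]
1 17 [-0.4   0.65  0.45  1.72 -0.35  0.85  0.26]
1 42 [-0.37  0.63  0.34  1.71 -0.27  0.84  0.57]
1 67 [-0.35  0.61  0.23  1.74 -0.18  0.82  0.89]
1 92 [-0.32  0.57  0.12  1.79 -0.09  0.79  1.21]
[-0.2856597   0.69412728  0.93731333  1.96344261 -0.73950938  0.87112978
  0.81006971] [-0.32402544  0.42208097  0.93558964  1.82611191 -0.38181075  1.08651078
  0.5084526 ]
-1 -58 [-0.08  0.52  0.11  1.88 -0.08  0.74  1.96]
-1 -33 [-0.    0.56 -0.01  1.8   0.01  0.78  2.3 ]
-1 -8 [ 0.06  0.6  -0.15  1.73  0.12  0.82  2.62]
-1 17 [-0.76  0.91  1.1   1.74 -0.91  1.1  -2.43]
-1 42 [-0.81  0.91  1.1   1.74 -0.92  1.1  -2.05]
-1 67 [-0.87  0.9   1.1   1.77 -0.91  1.09 -1.65]
-1 92 [-0.64  0.64  0.58  1.81 -0.46  0.84 -1.61]
[-0.37148173  0.79706739  1.10671818  1.96725144 -0.88730304  0.97014141
 -2.20069653] [-0.42601471  0.50036678  1.11886944  1.83023587 -0.49772623  1.12897879
 -2.51737431]
```

```bash
python3 - <<'E'
from rig import *
from h import *
s=sense();p=s["position"].copy();p[2]=.34;move_l(p,feed=.25)
command_gripper(0.0,30)
ph=np.radians(-58)
movep(*pose(ph,.040,.33));move_l(pose(ph,.040,.095)[0],feed=.15)
s=sense();print(s["time_s"],s["position"],s["finger_gap"],s["wrist_force"])
for n in("scene","wrist","top"):
    im,_=camera(n);cv2.imwrite(f"pics/c_{n}.png",im[:,:,::-1] if n=="wrist" else cv2.resize((im[200:330,190:400] if n=="scene" else im[160:300,250:440])[:,:,::-1],None,fx=3.8,fy=3.8))
E
```

```text
5.6333 [ 0.57297997 -0.04977096  0.09577011] 0.0002670617245972773 [-0.88834357 -0.14021837 -0.29761116]
```

View pics/c_scene.png

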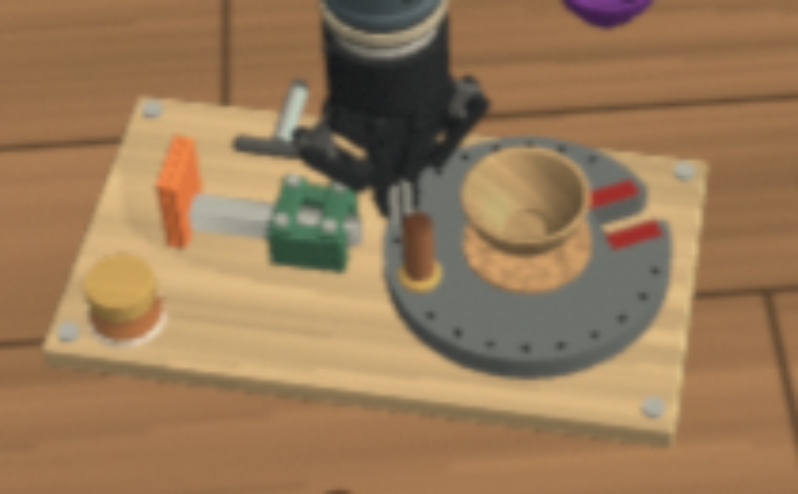

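View pics/c_wrist.png

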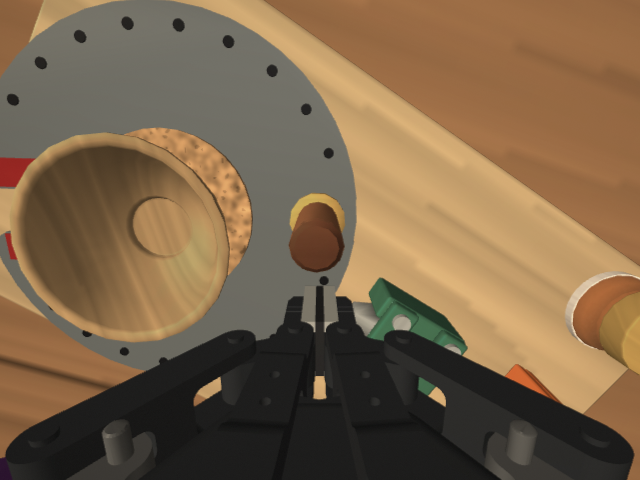

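The fingers are down behind the post, which sits straight ahead of them in the wrist view at (317,250). The bowl and guide are clear, so I'll push along the arc and stop short of the target.

```bash
python3 - <<'E'
from rig import *
from h import *
move_l(pose(np.radians(-58),.024,.095)[0],feed=.05)
for ph in list(range(-52,82,9))+[82]:
    p,R=pose(np.radians(ph),.021,.095);move_l(p,R,feed=.06)
s=sense();print(s["time_s"],s["position"]-p,s["wrist_force"])
for n in("scene","wrist","top"):
    im,_=camera(n);pickle.dump((im,_,camera_params(n)),open(f"{n}.pkl","wb"));cv2.imwrite(f"pics/d_{n}.png",im[:,:,::-1] if n=="wrist" else cv2.resize((im[200:330,190:400] if n=="scene" else im[160:300,250:440])[:,:,::-1],None,fx=3.8,fy=3.8))
E
```

```text
11.8167 [-1.42155675e-05 -2.08535077e-04 -2.69451925e-05] [ 1.01768515 -0.5492908   0.04672787]
```

View pics/d_top.png

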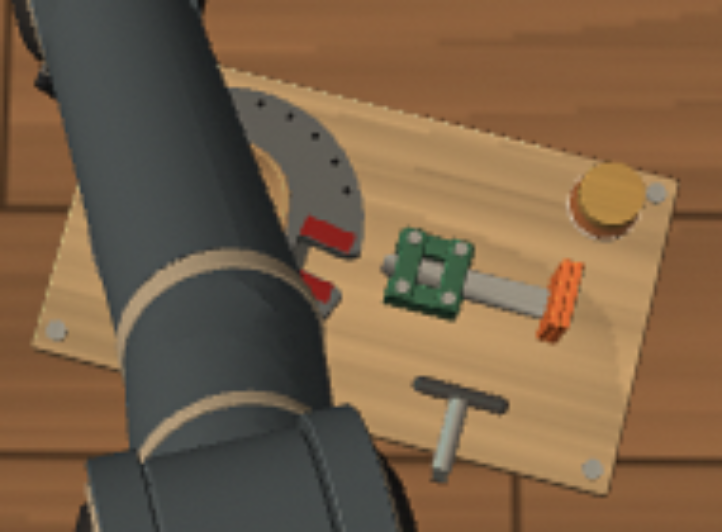

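View pics/d_scene.png

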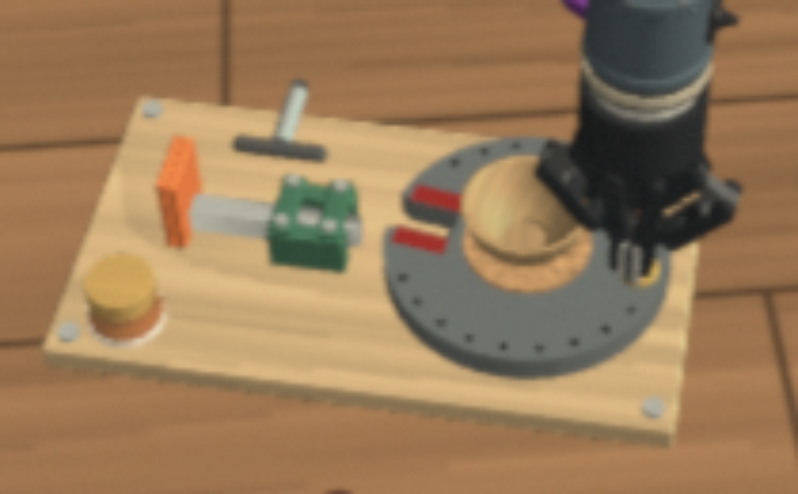

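The slot is now almost facing the bar. In the scene view the red edges are unobscured at crop (437,200) and (420,240), so I'll measure the angle from there.

```bash
cat >> h.py <<'E'
def slot(im,c,roi,ref=None):
    h=cv2.cvtColor(im,cv2.COLOR_RGB2HSV).astype(int);H,S,V=h[...,0],h[...,1],h[...,2]
    m=np.zeros(H.shape,bool);m[roi[0]:roi[1],roi[2]:roi[3]]=1
    m=(m&((H<5)|(H>174))&(S>150)&(V>80)).astype(np.uint8)
    k,l,st,ce=cv2.connectedComponentsWithStats(m)
    i=[j for j in range(1,k) if st[j,4]>20]
    P=np.array([ray(c,ce[j],.046)[:2] for j in i]);Q=(P-O)@RS
    print("red stand xy",Q.round(4).tolist(),st[i,4])
    if len(i)==2:
        v=Q.mean(0);print("slot ang from -90:",np.degrees(np.arctan2(v[1],v[0]))+90)
        a=[] # edge-direction of each strip
        for j in i:
            ys,xs=np.nonzero(l==j);E=(np.array([ray(c,(x,y),.046)[:2] for x,y in zip(xs,ys)])-O)@RS
            d=cv2.fitLine(E.astype(np.float32),2,0,.01,.01).ravel()[:2];a.append(round(float(np.degrees(np.arctan(d[0]/d[1]))*-1),1))
        print("strip angles",a)
    return Q
E
python3 - <<'E'
from h import *
im,_,c=pickle.load(open("scene.pkl","rb"))
slot(im,c,(200,330,280,400))
h=cv2.cvtColor(im,cv2.COLOR_RGB2HSV).astype(int);H,S,V=h[...,0],h[...,1],h[...,2]
for n,px,z in (("guide/tip",(190+352/3.8,200+232/3.8),.04),):print(n,RS.T@(ray(c,px,z)[:2]-O))
# board corners in scene to check O
px=[(708,162),(672,440),(45,352),(140,97)];L=[(-115,110),(115,110),(115,-300),(-115,-300)]
for q,l in zip(px,L):print(l,(RS.T@(ray(c,(190+q[0]/3.8,200+q[1]/3.8),.02)[:2]-O)*1e3).round(1))
E
```

```text
red stand xy [[-0.0333, -0.0652], [0.0044, -0.0704]] [44 45]
slot ang from -90: -12.028445067129994
strip angles [-10.6, -8.7]
guide/tip [ 0.0008328  -0.11515526]
(-115, 110) [-115.6  112. ]
(115, 110) [118.3 110.2]
(115, -300) [ 113.4 -294.2]
(-115, -300) [-115.4 -295.5]
```

```bash
python3 - <<'E'
from rig import *
from h import *
p,R=pose(np.radians(90),.021,.095);move_l(p,R,feed=.04)
print(sense()["position"]-p)
im,_=camera("scene");slot(im,camera_params("scene"),(200,330,280,400))
s=sense();im,_=camera("wrist");c=camera_params("wrist");T=np.eye(4);T[:3,:3]=s["tcp_rot"];T[:3,3]=s["position"];T=T@c["tool_from_camera"]
c["position"]=T[:3,3];c["rotation"]=T[:3,:3]
cv2.imwrite("pics/e_wrist.png",im[:,:,::-1]);slot(im,c,(0,480,0,640))
im,_=camera("top");slot(im,camera_params("top"),(180,260,270,350))
print(sense()["time_s"])
E
```

```text
[-3.57213868e-05 -1.48891602e-04 -2.83440745e-05]
red stand xy [[-0.0242, -0.0674], [0.0141, -0.0674]] [46 46]
slot ang from -90: -4.257732484345468
strip angles [-1.2, -3.4]
red stand xy [[-0.023, -0.0726], [0.0152, -0.0834]] [1130  117]
slot ang from -90: -2.8662550430518507
strip angles [15.1, 86.2]
red stand xy [[0.0185, -0.0688], [-0.0194, -0.0699]] [72 63]
slot ang from -90: -0.3679599431872589
strip angles [-2.4, -6.0]
12.5417
```

View pics/e_wrist.png

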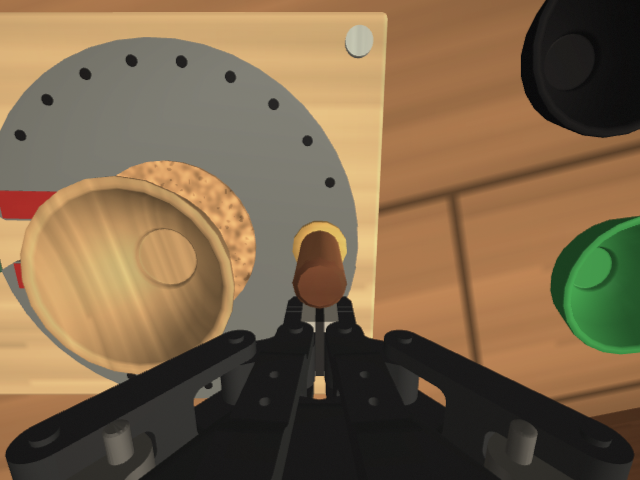

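The views disagree by a few degrees on absolute offset, though the slope between the two strips reads about 0° to 1.7°. I'll back off and look straight down at the gate with the wrist camera, comparing slot and bar in one picture.

```bash
python3 - <<'E'
from rig import *
from h import *
ph=np.radians(90)
move_l(pose(ph,.036,.095)[0],feed=.08);move_l(pose(ph,.036,.25)[0],feed=.2)
movep(W(0,-.15,.25),ori((0,1)))
sleep(.2)
s=sense();im,_=camera("wrist");c=camera_params("wrist");T=np.eye(4);T[:3,:3]=s["tcp_rot"];T[:3,3]=s["position"];T=T@c["tool_from_camera"]
c["position"]=T[:3,3];c["rotation"]=T[:3,:3];pickle.dump((im,_,c),open("wrist.pkl","wb"))
cv2.imwrite("pics/f_wrist.png",im[:,:,::-1]);slot(im,c,(0,480,0,640))
im,_=camera("scene");slot(im,camera_params("scene"),(200,330,280,400))
print(sense()["time_s"], s["tcp_rot"].round(3).tolist())
E
```

```text
red stand xy [[-0.0218, -0.0653], [0.0164, -0.0663]] [590 597]
slot ang from -90: -2.3476922457860354
strip angles [0.5, -1.0]
red stand xy [[-0.024, -0.0676], [0.0139, -0.0676]] [45 46]
slot ang from -90: -4.296558386143502
strip angles [-2.1, -2.9]
15.1333 [[-0.0, 0.239, 0.971], [0.0, 0.971, -0.239], [-1.0, 0.0, -0.0]]
```

View pics/f_wrist.png

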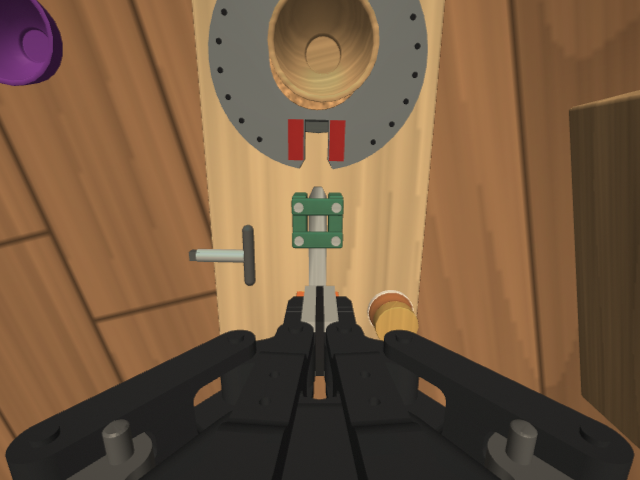

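Slot centre is at column ~317 and the bar at ~318, so they line up within about 1 mm. The bowl is centred. Now I'll push the plate.

```bash
python3 - <<'E'
from rig import *
from h import *
R=ori((0,1))
movep(W(0,-.295,.22),R);move_l(W(0,-.295,.078),R,feed=.12)
print("free",sense()["wrist_force"])
hit=move_l(W(0,-.201,.078),R,feed=.035,until_force=18)
s=sense();print(hit,(RS.T@(s["position"][:2]-O)).round(4),s["wrist_force"],s["time_s"])
im,_=camera("wrist");cv2.imwrite("pics/g_wrist.png",im[:,:,::-1])
im,_=camera("scene");slot(im,camera_params("scene"),(200,330,280,400));cv2.imwrite("pics/g_scene.png",cv2.resize(im[200:330,190:400,::-1],None,fx=3.8,fy=3.8))
E
```

```text
free [-0.24085304  0.3767741   0.13764757]
False [ 0.    -0.201] [-0.76900913 -2.25947996 -0.91793176] 19.9417
red stand xy [[-0.024, -0.0676], [0.0138, -0.068]] [45 45]
slot ang from -90: -4.330863343177782
strip angles [-2.1, -1.8]
```

View pics/g_wrist.png

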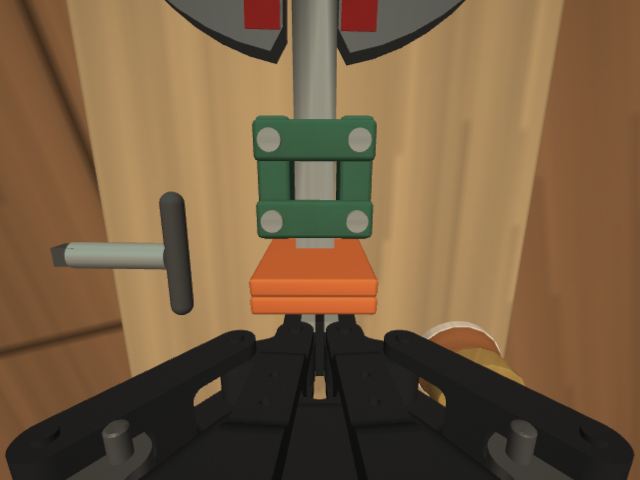

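View pics/g_scene.png

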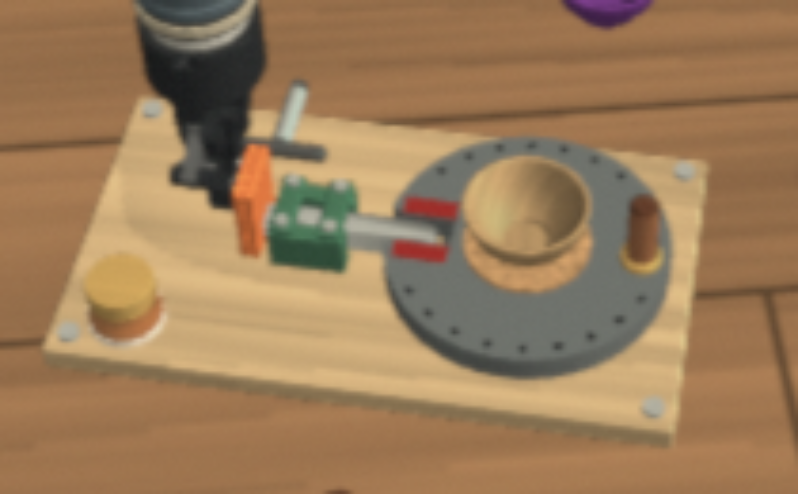

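The bar is well into the slot but hasn't met its stop yet. I'll keep pushing until the force rises.

```bash
python3 - <<'E'
from rig import *
from h import *
R=ori((0,1))
hit=move_l(W(0,-.188,.078),R,feed=.015,until_force=12)
s=sense();print(hit,(RS.T@(s["position"][:2]-O)).round(4),s["wrist_force"])
sleep(.3);s=sense();print((RS.T@(s["position"][:2]-O)).round(4),s["wrist_force"])
move_l(W(0,-.26,.078),R,feed=.12);move_l(W(0,-.26,.25),R,feed=.2);movep(W(0,-.15,.25),R);sleep(.2)
s=sense();im,_=camera("wrist");c=camera_params("wrist");T=np.eye(4);T[:3,:3]=s["tcp_rot"];T[:3,3]=s["position"];T=T@c["tool_from_camera"]
c["position"]=T[:3,3];c["rotation"]=T[:3,:3]
cv2.imwrite("pics/h_wrist.png",im[:,:,::-1]);slot(im,c,(0,480,0,640))
for u,v,z,n in((317,185,.062,"guide"),):print(n,RS.T@(ray(c,(u,v),z)[:2]-O))
im,_=camera("scene");cv2.imwrite("pics/h_scene.png",im[:,:,::-1]);print(s["time_s"])
E
```

```text
True [-0.0003 -0.2002] [-1.20666967  0.13145535  0.41107339]
[-0.0005 -0.2009] [ 0.04615168 -0.45637297 -0.16237479]
red stand xy [[-0.0217, -0.0658], [0.0164, -0.0663]] [613 594]
slot ang from -90: -2.3221491650082413
strip angles [-1.5, -1.4]
guide [-0.00167344 -0.10894292]
23.2167
```

View pics/h_wrist.png

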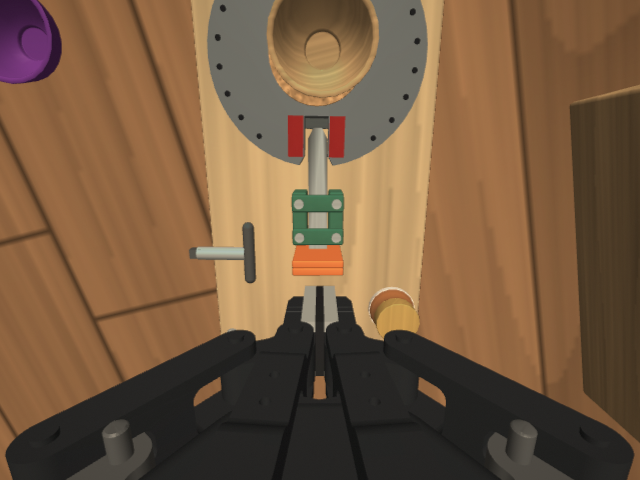

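View pics/h_scene.png

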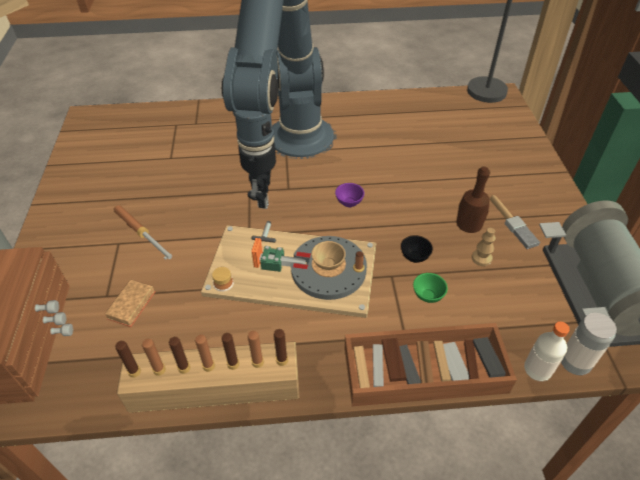

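```bash
python3 - <<'E'
from rig import *
from h import *
s=sense();im,_=camera("wrist");c=camera_params("wrist");T=np.eye(4);T[:3,:3]=s["tcp_rot"];T[:3,3]=s["position"];T=T@c["tool_from_camera"]
c["position"]=T[:3,3];c["rotation"]=T[:3,:3]
cv2.imwrite("pics/i.png",cv2.resize(im[90:300,270:370,::-1],None,fx=2.8,fy=2.8,interpolation=cv2.INTER_CUBIC))
h=cv2.cvtColor(im,cv2.COLOR_RGB2HSV).astype(int)
print("orange col",[(r,h[r,305].tolist()) for r in range(240,282,2)])
for r in range(120,136,3):print("tip",r,RS.T@(ray(c,(317,r),.046)[:2]-O))
for r in range(262,280,3):print("plate top",r,RS.T@(ray(c,(317,r),.086)[:2]-O))
for v in (192,243):print("guide edges",RS.T@(ray(c,(317,v),.062)[:2]-O))
E
```

```text
orange col [(240, [65, 91, 107]), (242, [66, 91, 106]), (244, [65, 91, 87]), (246, [10, 191, 207]), (248, [10, 192, 217]), (250, [10, 192, 218]), (252, [10, 192, 218]), (254, [10, 191, 218]), (256, [10, 192, 219]), (258, [10, 192, 219]), (260, [10, 192, 219]), (262, [12, 184, 240]), (264, [10, 187, 234]), (266, [10, 189, 228]), (268, [10, 192, 181]), (270, [11, 185, 238]), (272, [10, 188, 232]), (274, [10, 189, 231]), (276, [17, 118, 205]), (278, [17, 115, 211]), (280, [17, 116, 211])]
tip 120 [-0.00131587 -0.05163958]
tip 123 [-0.0013276  -0.05420233]
tip 126 [-0.00133939 -0.05677659]
tip 129 [-0.00135123 -0.05936245]
tip 132 [-0.00136312 -0.06195998]
tip 135 [-0.00137507 -0.06456926]
plate top 262 [-0.0016562  -0.17404865]
plate top 265 [-0.00166905 -0.17685577]
plate top 268 [-0.00168197 -0.17967701]
plate top 271 [-0.00169495 -0.18251247]
plate top 274 [-0.001708   -0.18536226]
plate top 277 [-0.00172112 -0.18822648]
guide edges [-0.0015171  -0.11481957]
guide edges [-0.00173712 -0.162873  ]
```

View pics/i.png

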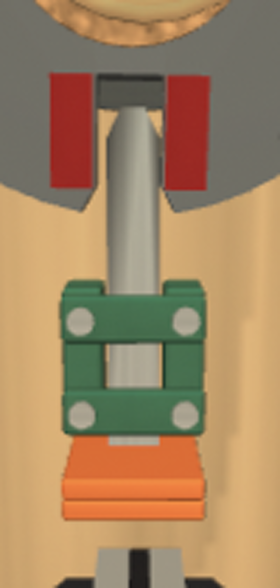

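The camera, corrected against the guide edges, gives a travel of about 52–54 mm. That's too close to the 51 mm limit, so I'll push again more firmly to confirm the bar is against its stop.

```bash
python3 - <<'E'
from rig import *
from h import *
R=ori((0,1))
movep(W(0,-.26,.25),R);move_l(W(0,-.26,.078),R,feed=.15);move_l(W(0,-.212,.078),R,feed=.06)
for y in (-.202,-.2005,-.199,-.1975,-.196,-.1945,-.193,-.1915):
    hit=move_l(W(0,y,.078),R,feed=.01,until_force=30)
    s=sense();f=RS.T@s["wrist_force"][:2];print(y,hit,(RS.T@(s["position"][:2]-O)).round(4),f.round(1))
    if hit or f[1]<-20:break
move_l(W(0,-.26,.078),R,feed=.12);move_l(W(0,-.26,.25),R,feed=.2);movep(W(0,-.15,.25),R);sleep(.2)
s=sense();im,_=camera("wrist");c=camera_params("wrist");T=np.eye(4);T[:3,:3]=s["tcp_rot"];T[:3,3]=s["position"];T=T@c["tool_from_camera"]
c["position"]=T[:3,3];c["rotation"]=T[:3,:3];slot(im,c,(0,480,0,640))
cv2.imwrite("pics/j.png",cv2.resize(im[90:300,270:370,::-1],None,fx=2.8,fy=2.8,interpolation=cv2.INTER_CUBIC))
cv2.imwrite("pics/j2.png",im[:,:,::-1]);print(s["time_s"])
E
```

```text
-0.202 False [-0.     -0.2021] [-0.3  0.1]
-0.2005 False [-0.     -0.2004] [-0.  -0.1]
-0.199 False [ 0.     -0.2001] [ 0.4 -4.4]
-0.1975 False [-0.     -0.2001] [ 0.1 -6.7]
-0.196 False [-0.  -0.2] [-0.3 -9. ]
-0.1945 False [-0.  -0.2] [  0.4 -12.8]
-0.193 False [-1.000e-04 -1.999e-01] [  0.7 -15. ]
-0.1915 False [-1.000e-04 -1.999e-01] [  0.2 -17.1]
red stand xy [[-0.0218, -0.0658], [0.0164, -0.0663]] [613 593]
slot ang from -90: -2.3340128277503993
strip angles [-1.5, -1.4]
31.8333
```

View pics/j.png

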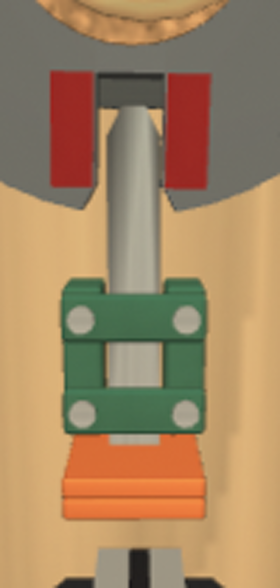

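The finger stalls at stand y = -0.200 while the force climbs to 17 N. With the 11 mm finger half-width that puts the plate at -0.189, so travel is 55 mm and the bar is home. The slot is centred on the bar to within about 1.5 mm, so I'm handing in.

```bash
python3 - <<'E'
from rig import *
finish_job();print(sense()["time_s"])
E
```

```text
the job is handed in; nothing more can be done
the job is handed in; nothing more can be done
```

The carving stand is locked, and I handed the job in just after 32 s of the 64 s allowed; the hand-in gives no verdict. I pushed the finger post round about 148° anticlockwise with the closed fingertips, then pushed the orange plate until the bar reached its stop. I then lifted the hand clear.

**Bar home:** on a second, firmer push the finger stalled at stand y = -0.200 while the force rose to 17 N. That means about 55 mm of travel, assuming the finger is 11 mm from centre to edge. The camera alone gave 52–54 mm.

**Slot alignment:** the wrist picture puts the slot on the bar's centre line to about 1.5 mm, with the tip well inside. The absolute slot angle differed by view, from about -0.4° (top) to -4.3° (scene). I put this down to calibration offset and relied on the single wrist view that shows slot and bar together.

**Bowl and loose things:** the bowl looked upright and centred in the last wrist picture. The other loose things looked unmoved in the scene picture taken before that second push. I judged these by eye and did not measure them.

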